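Open the child-latched door of a lacquer curing cabinet

ROBOT

A 6-joint arm with a two-finger parallel gripper is mounted at the origin on the work surface. World frame = base frame: x ahead of the robot, y to its left, z up, the work surface at z = 0. Lengths are in m, angles in rad, forces in N, time in s.
With the tool pointing down it reaches from about 0.375 to 0.9 m from the base axis. Payload 3.1 kg.
Tool frame: the origin (TCP) lies between the finger pads; the fingertips stand manip.finger_overhang ahead of it and the grasp point (between the pads) lies 5 mm behind it (manip.finger_overhang is the distance from the TCP to the fingertips, in m); z points along the fingers, y is the line along which they close (so a half turn about z gives the same grasp; the last joint's range is limited). The gripper opens to 85 mm and grips with 20 to 120 N. Pads are 22 mm wide; open, the fingers measure 114 mm over their backs; the gripper's body (76 mm by 85 mm) begins 54 mm behind the grasp point. The pads swing forward as they close: fully open they stand 13 mm farther back than shut.
Start: joints at [0.972, 0.527, 1.433, -0, 1.181, -0.178], TCP at [0.255, 0.57, 0.245] pointing down, gripper open.
Joint ranges: [-3.08, 3.08], [-0.75, 2.2], [0.22, 2.44], [-1.43, 4.57], [0, 2.65], [-2.85, 2.85]. Speed limits (rad/s): [2.79, 2.79, 3.14, 3.14, 3.14, 3.14].

INTERFACE

Orientations are given as a unit quaternion [x, y, z, w].
In Python, from station import manip gives the robot as it stands.
- The arm moves only by the tool drive_tool, never from a script. Its argument "plan" is a list of rows, each a list of 7 numbers: the shift along the tool's x, y, z in m, then the turn, a rotation vector about the tool's x, y, z in degrees, then the opening, from -1 (shut) to 1 (fully open). In form: [[x, y, z, wx, wy, wz, gripper], ...]. A call has 1 to 10 rows; each row shifts and turns the commanded pose from where the row before left it, along the tool's axes as they then stand; what a row does not reach is not made up. A row lasts 1/10 s, in which the tool goes at most 50 mm and 8.59 degrees, less where a joint would pass 70% of its speed; a pose out of reach is approached as far as the arm can. A call is refused whole if a number of a shift passes 0.05 or a number of a turn 8.59, either way. A call with a gripper value outside its range is refused whole. The fingers move at their own pace and stop on an object; "newtons" is the grip in N (left out, the last holds). Time passes only in rows, so rows that do not move let the fingers close. It gives the time, the measured TCP pose, the force, the opening and the grip force at its end, in the units of the state.
- manip.sense(): the state, without advancing time (a new reading comes with each control period).
- manip.snapshot(name): name is "scene" or "side" or "wrist"; returns a dict with "image" (384x512x3 uint8, red, green, blue), "z_map" (384x512 float32, m along the optical axis (not along the pixel's ray), 0 where there is no reading), "fov_y" (degrees; the focal length in pixels is half the picture's height over the tangent of half this angle, whatever the lens; pixels are square), "cx", "cy" (the principal point, pixels), "k1" (the pictures are not rectified: a ray, as slopes to the right and down, at radius r is drawn at 1 + k1 r^2 times it, then the intrinsics apply), "extrinsics" (4x4, takes a point from camera to world coordinates); the wrist camera has in their place "mount" (4x4, takes a point from camera to tool coordinates, whose origin is the TCP and whose axes are the flange's). Camera axes: x right, y up, looking along -z (the intrinsics and any distortion apply to the point x, -y, -z); pixel columns grow to the right and rows downward; lengths in m; the calibration is good to about 2 mm. A picture is of the moment at which its call begins: read the wrist's pose just before it.
- manip.sign_off(): hands the job in; it is judged then, once.
The state is a dict: "t": time; "q": joint angles; "qd": joint speeds; "tau": joint torques, N m; "tcp_pos": TCP position; "tool_rot": TCP orientation; "force": force on the tool from outside, world axes, zero at the start; "ft_torque": the same for the moment, N m; "finger_gap": opening from 0.0 (shut) to 1.0 (fully open); "gripper_force": force on a finger pad.
Only numpy, scipy, OpenCV 4.12 (cv2) and the standard library are available. Lean on these libraries where they do the work, as an engineer would, in place of code of your own. Each camera call takes 0.05 s, during which the arm holds its last target. There are 200 camera calls.

TASK

The door of the small wooden curing cabinet stands ajar, held by the sprung plastic safety hook on its inner face. Reach down through the gap, press the hook down just far enough to clear its catch, gently so that it is not strained, and keep it down while you draw the door past the catch; then swing the door wide open, about square to the cabinet, without flinging it, and leave it so. Do not disturb the bowl, the pot or the bowl lid.

Things in the scene. Friction and masses are not known exactly. Their poses are not given: they have to be found in the camera images.
- cabinet: Fixed dark-wood cabinet, 240 deep (x) x 260 wide (y) x 206 mm tall, roof 6 mm thick; origin at the centre of its underside. Its open front faces -x (towards the robot); the front plane is at x = -120 mm in this frame. Its door hangs before the front on an upright hinge at the left (+y).
- catch_place (a point): Point on the roof's front edge above the hook. Under the roof here a steel catch is fixed: a tooth in front of the hook's barb and a rigid lip below. The catch was set by hand and its height is not measured: the hook must go down somewhere from 2 to 18 mm to clear the tooth; 2 mm deeper it runs onto the rigid lip, felt as a sharp rise of force.
- door (a joint): Opening angle of the door, rad: 0 shut, grows as the free edge swings out to the robot (clockwise from above), stop at 1.9. Starts ajar at 0.155 to 0.172; the hook stops it at about 0.18 until pressed down; the barb is past the tooth beyond about 0.27. Stiff hinge (0.25 N m): the door stays where it is left.
- door_hinge (a point): Point on the door's upright hinge axis, at mid height of the door: on the outer face at the left edge (cabinet frame x = -136, y = +120 mm).
- door_edge (a point): Top of the door's free edge, mid thickness, 202 mm above the table. The door is a wooden panel 240 wide, 194 tall, 15 mm thick; the edge is 240 mm from the hinge axis. The inner face lies 15 mm behind the outer face, which holds the hinge axis. Brass knob outside, 30 mm below the top and 30 mm from this edge.
- hook: White hook on the door, sliding down against a spring (2.5 N to start, then 0.2 N per mm, 24 mm travel). Origin: centre of the top of its press plate, 24 (x) x 34 (y) mm, 6 thick; 170 mm from the hinge along the door, 15 mm behind the inner face, 178 mm above the table when up. Turns with the door; x points into the cabinet. Strained above 25 N in all (finger, lip and tooth added).
- hook_barb (a point): Top of the upturned barb, on its front face, which bears on the tooth: at the end of the 18 mm wide tongue, 27 mm further in than the press plate's centre, 21 mm above the plate. From above only the plate shows, in the gap between door and roof, 27 to 31 mm wide there; the plate is 24 mm below the door's top, 28 mm below the roof's.
- bowl: Red lacquer bowl, 120 mm across, 60 mm high, upright on the table to the right; origin at the centre of its underside. Leave it alone.
- pot: Squat lidded pot, 64 mm across, 75 mm high, on the table to the left; origin at the centre of its underside. Leave it alone.
- bowl_lid: Dark red lacquer bowl lid, 104 mm across, 28 mm high, lying on the left half of the cabinet's roof; origin at the centre of its underside. Leave it alone.

How it is judged:
On the way:
1. the hook is pressed down by a finger while the door is drawn past the catch (value of joint door between 0.2 and 0.7 rad and height (world z) of hook below 0.1765 m and contact force between hook and the fingers above 0.5 N), for 0.05 s.
At the end, for the whole second after the job is handed in: The door stands open by more than 1.2 rad (69 degrees) and is at rest, the hook is let go and has sprung up again (within 1 mm), and the bowl, the pot and the bowl lid are each within 25 mm of where they started (value of joint door above 1.2 rad and velocity of joint door between -0.05 and 0.05 rad/s and height (world z) of hook above 0.177 m and distance of each of bowl, pot, bowl_lid from where it was at the start of the episode below 0.025 m); the robot touches nothing.
It fails at once if the hook is strained: the force on it, from all that touches it, goes over 25 N (contact force between hook and anything else above 25 N).
It fails at once if the door is flung: it turns faster than 2.5 rad/s (velocity of joint door above 2.5 rad/s).
It fails at once if the bowl is shifted by more than 25 mm (distance of bowl from where it was at the start of the episode above 0.025 m).
It fails at once if the pot is shifted by more than 25 mm (distance of pot from where it was at the start of the episode above 0.025 m).
It fails at once if the bowl lid is shifted by more than 25 mm (distance of bowl_lid from where it was at the start of the episode above 0.025 m).
It also fails if it takes over 58 s, if anything falls off the work surface, if the arm or the gripper's body presses on something with over 40 N, if the wrist force passes 120 N, or if a joint passes its speed limit or range.

## Working session

There is one attempt and no reset: what is moved stays moved. The work goes in short steps, Python scripts to look and compute and a tool call to move; the robot and the scene stay as the last step left them, time stands still between calls to the robot, and variables do not carry over. Pictures are saved under pics/ and viewed, at most 10 in all, crops included, and the job is handed in when it is done.

Besides the shell and the picture viewer there is one more tool, called after ">>>" by a JSON object that holds its "api" and its "payload", one argument or row to a line. drive_tool: Moves the arm, as the interface text tells. Its arguments: {"type":"object","properties":{"plan":{"type":"array"},"newtons":{"type":"number"}},"required":["plan"]}

```bash
mkdir -p pics; cat > h.py <<'E'
import numpy as np, cv2
from station import manip
from scipy.spatial.transform import Rotation as R
def save(s,n): cv2.imwrite('pics/'+n,s['image'][:,:,::-1])
def pts(s,T=None):
    T=s['extrinsics'] if T is None else T
    T=np.array(T)
    h,w=s['z_map'].shape; f=h/2/np.tan(np.radians(s['fov_y'])/2)
    K=np.array([[f,0,s['cx']],[0,f,s['cy']],[0,0,1]])
    v,u=np.mgrid[0:h,0:w]
    p=cv2.undistortPoints(np.stack([u,v],-1).reshape(-1,1,2).astype(np.float64),K,None) 
    # radial k1
    p=cv2.undistortPoints(np.stack([u,v],-1).reshape(-1,1,2).astype(np.float64),K,np.array([s['k1'],0,0,0.])).reshape(h,w,2)
    z=s['z_map'].astype(float)
    P=np.stack([p[...,0]*z,-p[...,1]*z,-z,np.ones_like(z)],-1)
    W=(P@T.T)[...,:3]; W[z==0]=np.nan
    return W
E
python3 - <<'E'
from h import *
s=manip.sense(); print(s); print(manip.finger_overhang)
a=manip.snapshot('scene');b=manip.snapshot('side')
import pickle; pickle.dump((a,b),open('ab.pkl','wb'))
for x in (a,b): print(np.round(x['extrinsics'],3),x['fov_y'],x['k1'])
cv2.imwrite('pics/a.png',a['image'][:,:,::-1]);cv2.imwrite('pics/b.png',b['image'][:,:,::-1])
E
```

```text
{'t': 0.0, 'q': array([ 9.71504662e-01,  5.28452072e-01,  1.43389290e+00, -1.56391038e-05,
        1.18139500e+00, -1.78488344e-01]), 'qd': array([ 0.00079522, -0.00188325, -0.00038203,  0.00083844,  0.00186693,
       -0.0007688 ]), 'tau': array([ 1.43059115e-03, -4.42354989e+01, -1.78024471e+01, -1.32986656e-04,
        8.38312990e-03,  1.62731942e-05]), 'tcp_pos': array([0.25488906, 0.5699183 , 0.24434523]), 'tool_rot': array([ 2.08849688e-01,  9.77947164e-01, -9.96228980e-04, -4.00398290e-04]), 'force': array([ 0.53610082, -0.19523756,  1.16055726]), 'ft_torque': array([ 0.05587333,  0.00767181, -0.04419219]), 'gripper_force': 0.0, 'finger_gap': 1.0022792682853934}
0.014
[[-0.375 -0.488  0.788  1.421]
 [ 0.927 -0.187  0.325  0.417]
 [-0.011  0.852  0.523  0.735]
 [ 0.     0.     0.     1.   ]] 52.20094759299745 -0.11787562872670661
[[ 0.967  0.182 -0.18   0.339]
 [-0.256  0.693 -0.674 -0.791]
 [ 0.002  0.698  0.717  1.056]
 [ 0.     0.     0.     1.   ]] 54.885214850178556 -0.09791424878051144
```

View pics/a.png

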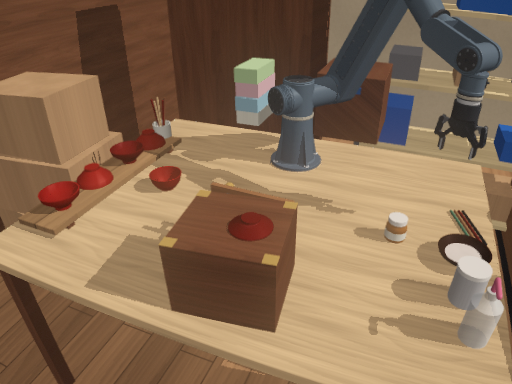

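View pics/b.png

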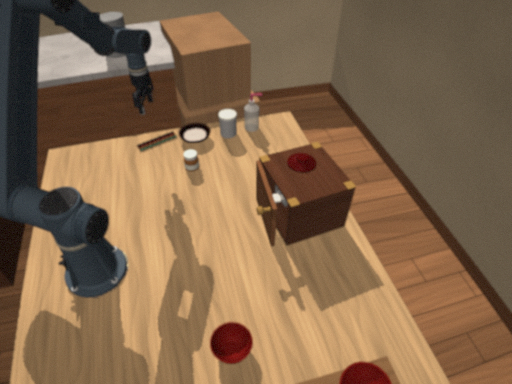

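The scene view shows the cabinet roof (corners about (190,195), (297,205), (270,260), (168,242)) with the lid on it, the bowl at (165,178) and the pot at (397,227). The side view shows the white press plate at (279,198) in the gap, and the door edge and knob near (268,208).

```bash
python3 - <<'E'
from h import *
import pickle
a,b=pickle.load(open('ab.pkl','rb'))
for n,s in (('a',a),('b',b)):
    W=pts(s); z=W[...,2]
    ok=(W[...,0]>.35)&(W[...,0]<1.1)&(abs(W[...,1])<.5)
    m=(ok&(abs(z-.206)<.005)).astype(np.uint8)
    nl,lab,st,_=cv2.connectedComponentsWithStats(m); i=1+st[1:,4].argmax()
    q=W[lab==i]; print(n,'roof z',np.median(q[:,2]),len(q))
    r=cv2.minAreaRect((q[:,:2]*1000).astype(np.float32)); print(r,cv2.boxPoints(r))
    # others
    for nm,lo,hi in (('lidtop',.215,.25),('low',.03,.1)):
        m=(ok&(z>lo)&(z<hi)).astype(np.uint8)
        nl,lab,st,_=cv2.connectedComponentsWithStats(m)
        for j in range(1,nl):
            if st[j,4]>60: qq=W[lab==j]; print(nm,st[j],np.round(qq.mean(0),3),np.round(qq.min(0),3),np.round(qq.max(0),3))
W=pts(b); img=b['image'].astype(int)
sub=img[160:230,250:310]
m=(sub.min(2)>130)&(sub.max(2)-sub.min(2)<50)
v,u=np.nonzero(m); print(np.c_[u+250,v+160][:60].tolist())
print(np.round(np.c_[W[160:230,250:310][m]][::3],3))
cv2.imwrite('pics/bc.png',cv2.resize(b['image'][140:260,240:370,::-1],None,fx=5,fy=5,interpolation=cv2.INTER_CUBIC))
E
```

```text
a roof z 0.20570773882622034 6296
((746.3262329101562, 76.33930969238281), (275.3640441894531, 263.1467590332031), 7.026078224182129) [[593.5839   190.08324 ]
 [625.7723   -71.08745 ]
 [899.06854  -37.404617]
 [866.8802   223.76607 ]]
lidtop [231 212  39  25 694] [0.775 0.13  0.224] [0.72  0.081 0.215] [0.808 0.169 0.236]
low [149 167  32  21 324] [ 0.406 -0.382  0.047] [ 0.35 -0.44  0.03] [ 0.449 -0.318  0.063]
low [385 212  23  25 435] [0.411 0.441 0.06 ] [0.366 0.409 0.03 ] [0.432 0.473 0.079]
low [ 165  238  131   86 2622] [0.861 0.113 0.066] [ 0.624 -0.038  0.03 ] [0.898 0.223 0.1  ]
b roof z 0.20709650287665832 3362
((733.755859375, 75.89479064941406), (296.17938232421875, 268.42974853515625), 6.412716865539551) [[571.6023  192.72984]
 [601.5831  -74.02039]
 [895.9094  -40.94026]
 [865.9286  225.80997]]
lidtop [288 153  28  18 345] [0.756 0.114 0.225] [0.713 0.076 0.215] [0.807 0.167 0.24 ]
low [183 149  16  18 224] [0.394 0.43  0.061] [0.362 0.408 0.03 ] [0.426 0.47  0.08 ]
low [267 178   8  13  67] [0.675 0.188 0.065] [0.656 0.184 0.031] [0.689 0.193 0.1  ]
low [256 184   8  
[... 923 characters left out ...]
8], [282, 198], [274, 199], [275, 199], [276, 199], [277, 199], [278, 199], [279, 199], [280, 199], [281, 199], [274, 200], [275, 200], [276, 200]]
[[ 0.691  0.184  0.015]
 [ 0.65   0.039  0.166]
 [ 0.635  0.026  0.178]
 [ 0.644  0.024  0.178]
 [ 0.627  0.025  0.177]
 [ 0.635  0.018  0.182]
 [ 0.646  0.017  0.18 ]
 [ 0.628  0.017  0.179]
 [ 0.638  0.015  0.179]
 [ 0.647  0.01   0.181]
 [ 0.627  0.014  0.178]
 [ 0.636  0.009  0.181]
 [ 0.647  0.009  0.178]
 [ 0.615 -0.012  0.203]
 [ 0.632  0.007  0.179]
 [ 0.641  0.003  0.181]
 [ 0.652  0.003  0.178]
 [ 0.631  0.005  0.177]
 [ 0.64   0.     0.179]
 [ 0.623  0.     0.179]
 [ 0.632 -0.003  0.179]
 [ 0.642 -0.005  0.178]
 [ 0.631 -0.007  0.179]]
```

View pics/bc.png

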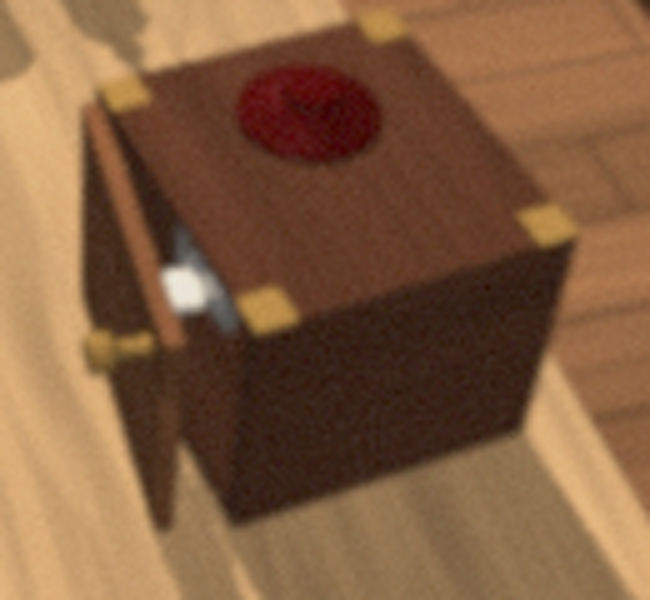

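The press plate measures about (0.637, 0.009, 0.179). The position predicted from the cabinet pose, hinge and a door angle near 0.165 is (0.636, 0.010), so the two agree. I'll straddle the door with the fingers half open, one of them over the plate, and look with the wrist camera first.

>>> {"api": "drive_tool", "payload": {
  "plan": [
    [0,0,-0.045,0,0,0,0],
    [-0.035,-0.023,0,0,0,0,0],
    [-0.035,-0.023,0,0,0,0,0],
    [-0.035,-0.023,0,0,0,0,0],
    [-0.035,-0.023,0,0,0,0,0],
    [-0.035,-0.023,0,0,0,0,0],
    [-0.035,-0.023,0,0,0,0,0],
    [-0.035,-0.023,0,0,0,0,0],
    [-0.035,-0.023,0,0,0,0,0],
    [-0.035,-0.023,0,0,0,0,0]
  ]
}}

```text
t: 1.1
tcp_pos: [0.4586, 0.2512, 0.29]
tool_rot: [0.209, 0.978, -0.0, -0.0]
force: [1.3, 0.0, -0.5]
finger_gap: 0.501
gripper_force: 0.0
```

>>> {"api": "drive_tool", "payload": {
  "plan": [
    [-0.035,-0.023,0,0,0,0,0],
    [-0.035,-0.023,0,0,0,0,0],
    [-0.035,-0.023,0,0,0,0,0],
    [-0.035,-0.023,0,0,0,0,0],
    [-0.035,-0.023,0,0,0,0,0],
    [-0.035,-0.023,0,0,0,0,0],
    [0,0,0,0,0,7,0],
    [0,0,0,0,0,7,0],
    [0,0,0,0,0,7,0],
    [0,0,0,0,0,7,0]
  ]
}}

```text
t: 2.1
tcp_pos: [0.5932, 0.0409, 0.2896]
tool_rot: [0.442, 0.897, -0.0, -0.001]
force: [-0.5, 0.6, -0.5]
finger_gap: 0.501
gripper_force: 0.0
```

>>> {"api": "drive_tool", "payload": {
  "plan": [
    [0,0,0,0,0,8,0],
    [0,0,0,0,0,8,0],
    [0,0,0,0,0,8,0],
    [0,0,0,0,0,8,0],
    [0,0,0,0,0,8.4,0],
    [0,0,0,0,0,0,0],
    [0,0,0,0,0,0,0],
    [0,0,0,0,0,0,0]
  ]
}}

```text
t: 2.9
tcp_pos: [0.5934, 0.0411, 0.2901]
tool_rot: [0.722, 0.692, -0.0, -0.0]
force: [0.4, -1.3, 0.0]
finger_gap: 0.501
gripper_force: 0.0
```

```bash
python3 - <<'E'
from h import *
import pickle
s=manip.sense(); print({k:np.round(s[k],4) for k in ('t','tcp_pos','tool_rot','finger_gap','force','q')})
c=manip.snapshot('wrist'); pickle.dump((s,c),open('w.pkl','wb'))
print(np.round(c['mount'],3),c['fov_y']); save(c,'w.png'); d=manip.snapshot('side'); pickle.dump(d,open('d.pkl','wb'))
E
```

```text
{'t': np.float64(2.9), 'tcp_pos': array([0.5934, 0.0411, 0.2901]), 'tool_rot': array([ 7.217e-01,  6.922e-01, -2.000e-04, -2.000e-04]), 'finger_gap': np.float64(0.5014), 'force': array([ 0.3669, -1.3286,  0.0389]), 'q': array([-0.1185,  0.4392,  1.4578, -0.    ,  1.2451, -0.0767])}
[[ 0.     0.954  0.3    0.076]
 [ 1.    -0.     0.    -0.   ]
 [ 0.     0.3   -0.954 -0.129]
 [ 0.     0.     0.     1.   ]] 62.48816722238867
```

View pics/w.png

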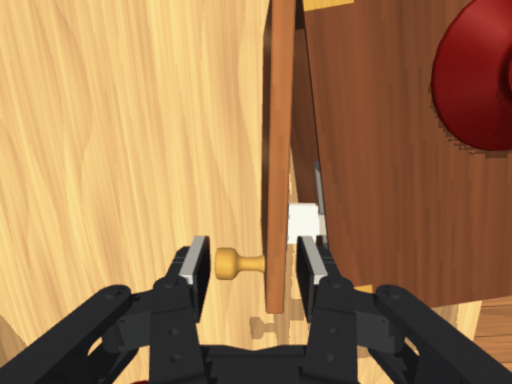

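The wrist view shows the door top as the strip at columns 268–293, free end at row 313, and the white plate at (303,224) in the gap, with the grey catch at (322,200). The finger pads are at (195,262) and (312,262).

```bash
python3 - <<'E'
from h import *
import pickle
s,c=pickle.load(open('w.pkl','rb'))
M=np.array(c['mount']); T=np.eye(4); T[:3,:3]=R.from_quat(s['tool_rot']).as_matrix(); T[:3,3]=s['tcp_pos']
tl=pts(c,M); W=pts(c,T@M); im=c['image'].astype(int)
w=(im.min(2)>170)&(abs(W[...,2]-.178)<.006); w[:, :280]=0; w[:,335:]=0
v,u=np.nonzero(w); print('plate px',u.min(),u.max(),v.min(),v.max(),'world',np.round(W[w].mean(0),4),W[w].min(0),W[w].max(0)); print('plate tool',np.round(tl[w].mean(0),4))
z=W[...,2]
d=(abs(z-.202)<.006); d[:, :255]=0; d[:,300:]=0; d[320:]=0
q=W[d]; print('door top',len(q),np.median(q[:,2]))
l=cv2.fitLine(q[:,:2].astype(np.float32),cv2.DIST_HUBER,0,1e-4,1e-4).ravel(); print('door line',l,np.degrees(np.arctan2(l[1],l[0])))
for r in (60,120,180,224,280): 
    k=np.nonzero(d[r])[0]; e=W[r,k]; print('row',r,'door x',e[:,0].min().round(4),e[:,0].max().round(4),'y',e[:,1].mean().round(4))
    k=np.nonzero((abs(z[r]-.206)<.006)&(np.arange(512)>296))[0]; e=W[r,k] 
    if len(k): print('   roof from x',e[:,0].min().round(4),'y',e[e[:,0].argmin(),1].round(4))
f=(tl[...,2]<.06)&(tl[...,2]>-.2)
for a in np.arange(-.06,.02,.008):
    k=f&(tl[...,2]>a)&(tl[...,2]<=a+.008)
    for nm,kk in(('R',k&(tl[...,1]>0)),('L',k&(tl[...,1]<0))):
        if kk.sum()>3: e=tl[kk]; print(nm,'z',round(a,3),'y',e[:,1].min().round(4),e[:,1].max().round(4),'x',e[:,0].min().round(4),e[:,0].max().round(4))
E
```

```text
plate px 287 324 204 242 world [0.6343 0.0123 0.1785] [ 0.62002868 -0.00626971  0.17394284] [0.65130878 0.0278351  0.18051346]
plate tool [-0.0271  0.0421  0.1116]
door top 6788 0.2024543422686067
door line [0.04765501 0.9988639  0.6123892  0.0728455 ] 87.26853
row 60 door x 0.6081 0.6228 y 0.1353
   roof from x 0.6321 y 0.1345
row 120 door x 0.6065 0.6206 y 0.0976
   roof from x 0.6367 y 0.0969
row 180 door x 0.6046 0.6189 y 0.0557
   roof from x 0.642 y 0.0548
row 224 door x 0.603 0.617 y 0.0217
   roof from x 0.6462 y 0.0214
row 280 door x 0.6008 0.6151 y -0.0264
   roof from x 0.666 y -0.0261
R z -0.06 y 0.0037 0.0601 x -0.0135 0.0177
L z -0.06 y -0.0602 -0.0029 x -0.0123 0.0179
R z -0.052 y 0.0176 0.0579 x -0.0135 0.0163
L z -0.052 y -0.0578 -0.0177 x -0.0135 0.016
R z -0.044 y 0.0198 0.0549 x -0.0132 0.014
L z -0.044 y -0.0562 -0.0201 x -0.0131 0.0138
R z -0.036 y 0.0224 0.0515 x -0.0019 0.0138
L z -0.036 y -0.0524 -0.0226 x -0.0045 0.014
R z -0.028 y 0.0208 0.0342 x -0.0121 0.0114
L z -0.028 y -0.0325 -0.0212 x -0.0129 0.0116
R z -0.02 y 0.0208 0.0349 x -0.0121 0.0114
L z -0.02 y -0.0352 -0.0211 x -0.012 0.0114
R z -0.012 y 0.0209 0.0347 x -0.0118 0.0113
L z -0.012 y -0.0351 -0.0211 x -0.0114 0.0111
R z -0.004 y 0.0208 0.0346 x -0.0117 0.0112
L z -0.004 y -0.0349 -0.0215 x -0.0111 0.0117
R z 0.004 y 0.0208 0.0324 x -0.0117 0.0111
L z 0.004 y -0.0331 -0.0216 x -0.0115 0.011
```

>>> {"api": "drive_tool", "payload": {
  "plan": [
    [-0.0285,0.0126,0,0,0,0,0],
    [0,0,0,-6,0,0.3,0],
    [0,0,0,-6,0,0,0],
    [0,-0.005,0.0228,0,0,0,0],
    [0,-0.005,0.0228,0,0,0,0],
    [0,-0.0046,0.0228,0,0,0,0],
    [0,0,0,0,0,0,0],
    [0,0,0,0,0,0,0]
  ]
}}

```text
t: 3.8
tcp_pos: [0.605, 0.0121, 0.2205]
tool_rot: [0.72, 0.686, 0.072, 0.076]
force: [0.9, 0.1, 0.1]
finger_gap: 0.502
gripper_force: 0.0
```

```bash
python3 - <<'E'
from h import *
s=manip.sense(); print({k:np.round(s[k],4) for k in ('t','tcp_pos','finger_gap','force')})
Rm=R.from_quat(s['tool_rot']).as_matrix(); print(Rm.round(4)); print('corner',s['tcp_pos']+Rm@[0,.0208,.009])
c=manip.snapshot('wrist'); save(c,'w2.png')
T=np.eye(4);T[:3,:3]=Rm;T[:3,3]=s['tcp_pos']; tl=pts(c,c['mount']); W=pts(c,T@c['mount']); im=c['image'].astype(int)
e=tl[(tl[...,1]>.015)&(tl[...,1]<.036)&(tl[...,2]<.03)]; print('finger zmax',np.sort(e[:,2])[-40::6].round(4))
# door inner edge vs pad near tip rows
q=W[(abs(W[...,2]-.202)<.004)&(W[...,0]<.625)&(W[...,0]>.59)&(W[...,1]>.04)]; print('door',len(q))
for y in (.04,.06,.08,.1):
    e=q[abs(q[:,1]-y)<.003]; print(y,np.percentile(e[:,0],[2,98]).round(4))
E
```

```text
{'t': np.float64(3.8), 'tcp_pos': array([0.605 , 0.0121, 0.2205]), 'finger_gap': np.float64(0.5021), 'force': array([0.928 , 0.057 , 0.1045])}
[[ 4.860e-02  9.770e-01  2.074e-01]
 [ 9.988e-01 -4.750e-02 -9.900e-03]
 [ 2.000e-04  2.076e-01 -9.782e-01]]
corner [0.627191   0.01101525 0.21600223]
finger zmax [0.0266 0.0268 0.0269 0.0271 0.0273 0.0275 0.028 ]
door 6397
0.04 [0.6037 0.6179]
0.06 [0.6046 0.6192]
0.08 [0.6054 0.6197]
0.1 [0.6064 0.6208]
```

View pics/w2.png

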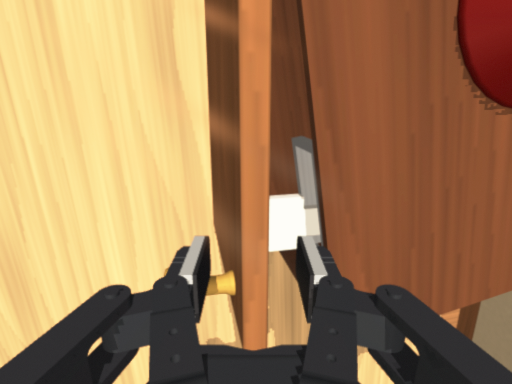

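The wrist view shows the plate at (288,222) just ahead of the right finger, which has clear gap on both sides: door edge at column 270, roof edge at about 322. Next I go down to just above the plate.

>>> {"api": "drive_tool", "payload": {
  "plan": [
    [0,-0.0021,0.0098,0,0,0,0],
    [0,-0.0021,0.0098,0,0,0,0],
    [0,-0.0015,0.0069,0,0,0,0],
    [0,-0.0007,0.0034,0,0,0,0],
    [0,-0.0006,0.0029,0,0,0,0],
    [0,0,0,0,0,0,0],
    [0,0,0,0,0,0,0]
  ]
}}

```text
t: 4.55
tcp_pos: [0.605, 0.0121, 0.1869]
tool_rot: [0.72, 0.686, 0.072, 0.076]
force: [0.1, 0.4, -0.2]
finger_gap: 0.504
gripper_force: 0.0
```

>>> {"api": "drive_tool", "payload": {
  "plan": [
    [0,-0.0002,0.001,0,0,0,0],
    [0,-0.0002,0.001,0,0,0,0],
    [0,0,0,0,0,0,0],
    [0,0,0,0,0,0,0]
  ]
}}

```text
t: 4.95
tcp_pos: [0.6051, 0.0121, 0.1852]
tool_rot: [0.72, 0.686, 0.072, 0.076]
force: [0.1, 0.8, 1.9]
finger_gap: 0.5
gripper_force: 1.1
```

>>> {"api": "drive_tool", "payload": {
  "plan": [
    [0,-0.0002,0.001,0,0,0,0],
    [0,0,0,0,0,0,0],
    [0,0,0,0,0,0,0]
  ]
}}

```text
t: 5.25
tcp_pos: [0.6051, 0.0121, 0.184]
tool_rot: [0.72, 0.686, 0.072, 0.076]
force: [-1.1, -0.4, 2.3]
finger_gap: 0.5
gripper_force: 1.2
```

>>> {"api": "drive_tool", "payload": {
  "plan": [
    [0,-0.0002,0.001,0,0,0,0],
    [0,0,0,0,0,0,0],
    [0,0,0,0,0,0,0]
  ]
}}

```text
t: 5.55
tcp_pos: [0.6051, 0.0121, 0.1829]
tool_rot: [0.72, 0.686, 0.072, 0.076]
force: [-0.1, 0.8, 4.0]
finger_gap: 0.499
gripper_force: 1.3
```

>>> {"api": "drive_tool", "payload": {
  "plan": [
    [0,-0.0002,0.001,0,0,0,0],
    [0,0,0,0,0,0,0],
    [0,0,0,0,0,0,0]
  ]
}}

```text
t: 5.85
tcp_pos: [0.6051, 0.0121, 0.1818]
tool_rot: [0.72, 0.686, 0.072, 0.076]
force: [0.7, -0.2, 2.6]
finger_gap: 0.502
gripper_force: 1.4
```

>>> {"api": "drive_tool", "payload": {
  "plan": [
    [0,-0.0002,0.001,0,0,0,0],
    [0,0,0,0,0,0,0],
    [0,0,0,0,0,0,0]
  ]
}}

```text
t: 6.15
tcp_pos: [0.605, 0.0121, 0.1808]
tool_rot: [0.72, 0.686, 0.072, 0.076]
force: [0.2, -0.2, 3.3]
finger_gap: 0.5
gripper_force: 1.5
```

>>> {"api": "drive_tool", "payload": {
  "plan": [
    [0,-0.0002,0.001,0,0,0,0],
    [0,0,0,0,0,0,0],
    [0,0,0,0,0,0,0]
  ]
}}

```text
t: 6.45
tcp_pos: [0.605, 0.0121, 0.1798]
tool_rot: [0.72, 0.686, 0.072, 0.076]
force: [1.3, 0.1, 3.3]
finger_gap: 0.5
gripper_force: 1.6
```

>>> {"api": "drive_tool", "payload": {
  "plan": [
    [0,-0.0002,0.001,0,0,0,0],
    [0,0,0,0,0,0,0],
    [0,0,0,0,0,0,0]
  ]
}}

```text
t: 6.75
tcp_pos: [0.605, 0.0121, 0.1787]
tool_rot: [0.72, 0.686, 0.072, 0.076]
force: [1.3, 0.1, 2.8]
finger_gap: 0.499
gripper_force: 1.7
```

>>> {"api": "drive_tool", "payload": {
  "plan": [
    [0,-0.0002,0.001,0,0,0,0],
    [0,0,0,0,0,0,0],
    [0,0,0,0,0,0,0]
  ]
}}

```text
t: 7.05
tcp_pos: [0.605, 0.0121, 0.1777]
tool_rot: [0.72, 0.686, 0.072, 0.076]
force: [1.2, 0.2, 3.5]
finger_gap: 0.503
gripper_force: 1.8
```

>>> {"api": "drive_tool", "payload": {
  "plan": [
    [0,-0.0002,0.001,0,0,0,0],
    [0,0,0,0,0,0,0],
    [0,0,0,0,0,0,0]
  ]
}}

```text
t: 7.35
tcp_pos: [0.605, 0.0121, 0.1767]
tool_rot: [0.72, 0.686, 0.072, 0.076]
force: [1.0, -0.2, 4.3]
finger_gap: 0.503
gripper_force: 1.9
```

>>> {"api": "drive_tool", "payload": {
  "plan": [
    [0,-0.0002,0.001,0,0,0,0],
    [0,0,0,0,0,0,0],
    [0,0,0,0,0,0,0]
  ]
}}

```text
t: 7.65
tcp_pos: [0.6051, 0.0121, 0.1764]
tool_rot: [0.72, 0.686, 0.072, 0.076]
force: [0.0, 0.2, 8.5]
finger_gap: 0.498
gripper_force: 4.0
```

The force jumped from about 4 N to 8.5 N, so the hook is on the lip, roughly 9 mm down. Backing off 1.6 mm of command puts it about 1 mm above the lip, and then I draw the door.

>>> {"api": "drive_tool", "payload": {
  "plan": [
    [0,0.0003,-0.0016,0,0,0,0],
    [0,0,0,0,0,0,0],
    [0,0,0,0,0,0,0]
  ]
}}

```text
t: 7.95
tcp_pos: [0.605, 0.0121, 0.1772]
tool_rot: [0.72, 0.686, 0.072, 0.076]
force: [1.5, -0.3, 3.6]
finger_gap: 0.5
gripper_force: 1.9
```

>>> {"api": "drive_tool", "payload": {
  "plan": [
    [0,-0.002,-0.0004,0,0,0,0],
    [0,-0.002,-0.0004,0,0,0,0],
    [0,0,0,0,0,0,0],
    [0,0,0,0,0,0,0]
  ]
}}

```text
t: 8.35
tcp_pos: [0.6005, 0.0121, 0.177]
tool_rot: [0.72, 0.686, 0.072, 0.075]
force: [0.6, -2.8, 3.8]
finger_gap: 0.495
gripper_force: 1.9
```

>>> {"api": "drive_tool", "payload": {
  "plan": [
    [0,-0.0028,-0.0009,0,-0.21,0.98,0],
    [0,-0.0029,-0.0006,0,-0.21,0.98,0],
    [0,-0.0029,-0.0006,0,-0.21,0.98,0],
    [0,0,0,0,0,0,0]
  ]
}}

```text
t: 8.75
tcp_pos: [0.5911, 0.013, 0.1773]
tool_rot: [0.738, 0.667, 0.07, 0.077]
force: [0.8, -1.8, 3.1]
finger_gap: 0.504
gripper_force: 1.9
```

>>> {"api": "drive_tool", "payload": {
  "plan": [
    [0.0001,-0.0058,-0.0012,0,-0.42,1.96,0],
    [0.0001,-0.0058,-0.0012,0,-0.42,1.96,0],
    [0.0001,-0.0058,-0.0012,0,-0.42,1.96,0],
    [0,0,0,0,0,0,0]
  ]
}}

```text
t: 9.15
tcp_pos: [0.5729, 0.0161, 0.177]
tool_rot: [0.772, 0.627, 0.065, 0.08]
force: [-0.2, -1.6, 4.5]
finger_gap: 0.5
gripper_force: 1.9
```

```bash
cat > look.py <<'E'
from h import *
import sys
s=manip.sense(); Rm=R.from_quat(s['tool_rot']).as_matrix(); T=np.eye(4);T[:3,:3]=Rm;T[:3,3]=s['tcp_pos']
print('rot',Rm.round(3).tolist())
c=manip.snapshot('wrist'); save(c,sys.argv[1]); W=pts(c,T@c['mount']); tl=pts(c,c['mount'])
H=np.array([.611,.181]); d=W[...,:2]-H; r=np.hypot(d[...,0],d[...,1]); a=(-83.2-np.degrees(np.arctan2(d[...,1],d[...,0])))%360
m=(abs(W[...,2]-.202)<.0035)&(r>.05)&(r<.13)&(a>5)&(a<130)
print(m.sum()); q=W[m][:,:2].astype(np.float32)
if len(q)>200:
    l=cv2.fitLine(q,cv2.DIST_HUBER,0,1e-4,1e-4).ravel(); l[:2]*=-np.sign(l[1]) if abs(l[1])>.2 else -np.sign(l[0])
    print('door angle deg',-83.2-np.degrees(np.arctan2(l[1],l[0])),'line pt',l[2:],'dist hinge to line',(l[0]*(H-l[2:])[1]-l[1]*(H-l[2:])[0]))
E
python3 look.py w3.png
```

```text
rot [[0.204, 0.958, 0.201], [0.979, -0.2, -0.042], [-0.0, 0.205, -0.979]]
9060
door angle deg 20.587402 line pt [0.5944436  0.08663139] dist hinge to line -0.006410584342981918
```

View pics/w3.png

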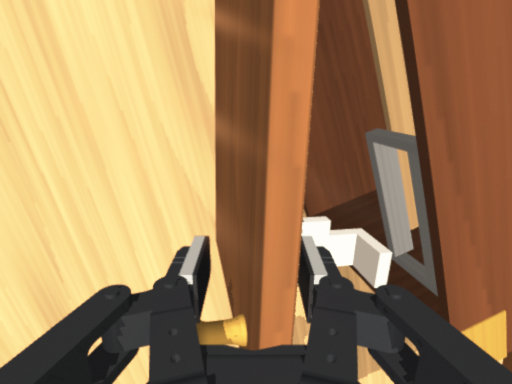

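The wrist view shows the door well clear: the barb at (372,258) is away from the catch frame at (410,200), and the finger is still on the plate at (315,230). The door is at about 0.36 rad. Next I lift off the hook and swing the door with the finger still inside it.

>>> {"api": "drive_tool", "payload": {
  "plan": [
    [0.0001,-0.0058,-0.0012,0,-0.42,1.96,0],
    [0,0,0,0,0,0,0],
    [0,0.001,-0.0049,0,0,0,0],
    [0,0.001,-0.0049,0,0,0,0],
    [0,0.0011,-0.0049,0,0,0,0],
    [0,0,0,0,0,0,0]
  ]
}}

```text
t: 9.8
tcp_pos: [0.5686, 0.017, 0.1927]
tool_rot: [0.783, 0.614, 0.064, 0.082]
force: [0.8, 0.0, 0.2]
finger_gap: 0.497
gripper_force: 0.0
```

>>> {"api": "drive_tool", "payload": {
  "plan": [
    [0.0001,-0.0058,-0.0012,0,-0.42,1.96,0],
    [0.0004,-0.0115,-0.0025,0,-0.83,3.91,0],
    [0.0004,-0.0115,-0.0025,0,-0.83,3.91,0],
    [0.0004,-0.0115,-0.0025,0,-0.83,3.91,0],
    [0.0004,-0.0115,-0.0025,0,-0.83,3.91,0],
    [0.0004,-0.0115,-0.0025,0,-0.83,3.91,0],
    [0.0004,-0.0115,-0.0025,0,-0.83,3.91,0],
    [0.0001,-0.0058,-0.0012,0,-0.42,1.96,0]
  ]
}}

```text
t: 10.6
tcp_pos: [0.4959, 0.0554, 0.1926]
tool_rot: [0.908, 0.405, 0.043, 0.096]
force: [0.1, -1.4, -0.0]
finger_gap: 0.5
gripper_force: 0.8
```

```bash
python3 look.py w4.png
```

```text
rot [[0.668, 0.728, 0.155], [0.744, -0.653, -0.139], [-0.0, 0.208, -0.978]]
7300
door angle deg 47.626266 line pt [0.55409634 0.10538057] dist hinge to line -0.006378783017093735
```

The force dropped to zero, so the hook is released, and the door is at 48° with the tool still aligned to it. Swinging on by about 38°.

>>> {"api": "drive_tool", "payload": {
  "plan": [
    [0.0001,-0.0058,-0.0012,0,-0.42,1.96,0],
    [0.0004,-0.0115,-0.0025,0,-0.83,3.91,0],
    [0.0004,-0.0115,-0.0025,0,-0.83,3.91,0],
    [0.0004,-0.0115,-0.0025,0,-0.83,3.91,0],
    [0.0004,-0.0115,-0.0025,0,-0.83,3.91,0],
    [0.0004,-0.0115,-0.0025,0,-0.83,3.91,0],
    [0.0004,-0.0115,-0.0025,0,-0.83,3.91,0],
    [0.0004,-0.0115,-0.0025,0,-0.83,3.91,0],
    [0.0004,-0.0115,-0.0025,0,-0.83,3.91,0],
    [0.0004,-0.0115,-0.0025,0,-0.83,3.91,0]
  ]
}}

```text
t: 11.65
tcp_pos: [0.4427, 0.1508, 0.1929]
tool_rot: [0.991, 0.088, 0.009, 0.105]
force: [1.0, -0.1, -1.3]
finger_gap: 0.5
gripper_force: 0.9
```

>>> {"api": "drive_tool", "payload": {
  "plan": [
    [0.0001,-0.0058,-0.0012,0,-0.42,1.96,0],
    [0,0,0,0,0,0,0],
    [0,0,0,0,0,0,0]
  ]
}}

```text
t: 11.95
tcp_pos: [0.4415, 0.1566, 0.1928]
tool_rot: [0.992, 0.072, 0.007, 0.104]
force: [0.8, -0.1, 0.7]
finger_gap: 0.504
gripper_force: 0.0
```

```bash
python3 look.py w5.png
```

```text
rot [[0.99, 0.141, 0.029], [0.144, -0.968, -0.206], [-0.001, 0.208, -0.978]]
7263
door angle deg 87.37955 line pt [0.51854473 0.15885246] dist hinge to line -0.006715948297627639
```

View pics/w5.png

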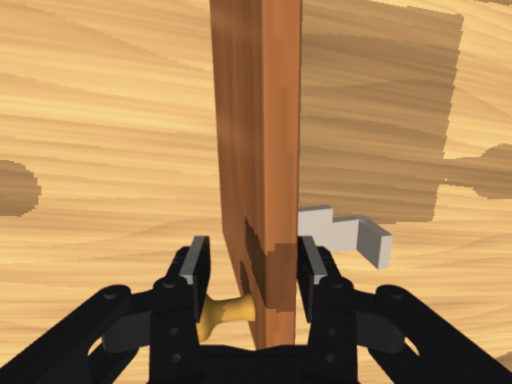

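The door stands at 87°, with the finger beside the hook plate at (315,225) and touching only the door. Next I ease off the door and lift clear.

>>> {"api": "drive_tool", "payload": {
  "plan": [
    [0,0.0039,0.0008,0,0,0,0],
    [0,0,0,0,0,0,0],
    [0,0.0021,-0.0098,0,0,0,0],
    [0,0.0042,-0.0196,0,0,0,0],
    [0,0.0042,-0.0196,0,0,0,0],
    [0,0.0042,-0.0196,0,0,0,0],
    [0,0.0042,-0.0196,0,0,0,0],
    [0,0,0,0,0,0,0],
    [0,0,0,0,0,0,0],
    [0,0,0,0,0,0,0]
  ]
}}

```text
t: 13.0
tcp_pos: [0.4416, 0.1525, 0.2825]
tool_rot: [0.992, 0.071, 0.007, 0.104]
force: [-0.1, 0.1, 1.4]
finger_gap: 0.505
gripper_force: 0.0
```

```bash
python3 look.py w6.png; python3 - <<'E'
from h import *
for n in ('scene','side'):
    s=manip.snapshot(n); W=pts(s); save(s,'f_%s.png'%n)
    ok=(W[...,0]>.35)&(W[...,0]<1.1)&(abs(W[...,1])<.5)
    for nm,lo,hi in (('lid',.215,.25),('low',.03,.1)):
        nl,lab,st,_=cv2.connectedComponentsWithStats((ok&(W[...,2]>lo)&(W[...,2]<hi)).astype(np.uint8))
        for j in range(1,nl):
            if st[j,4]>150: print(n,nm,W[lab==j].mean(0).round(3),st[j,4])
W=None
s=manip.sense(); Rm=R.from_quat(s['tool_rot']).as_matrix(); T=np.eye(4);T[:3,:3]=Rm;T[:3,3]=s['tcp_pos']
c=manip.snapshot('wrist'); W=pts(c,T@c['mount']); im=c['image'].astype(int)
# expected plate centre at door angle
th=np.radians(-83.2-87.4); H=np.array([.611,.181]); e=np.array([np.cos(th),np.sin(th)]); n=np.array([-e[1],e[0]]); p=H+.17*e+.03*n
m=(np.hypot(*(np.moveaxis(W[...,:2]-p,-1,0)))<.008)&(W[...,2]<.2); print('plate',p.round(3),np.nanmedian(W[m],0),m.sum(),s['force'].round(1))
E
```

```text
rot [[0.99, 0.14, 0.028], [0.142, -0.968, -0.206], [-0.002, 0.208, -0.978]]
3199
door angle deg 87.5314 line pt [0.525674   0.15973735] dist hinge to line -0.00724219674073643
scene lid [0.774 0.13  0.224] 687
scene low [ 0.406 -0.382  0.047] 316
scene low [0.411 0.441 0.06 ] 437
scene low [0.861 0.114 0.066] 2598
side lid [0.756 0.114 0.225] 351
side low [0.394 0.43  0.061] 222
side low [0.654 0.186 0.064] 197
side low [0.488 0.146 0.065] 798
side low [ 0.768 -0.05   0.066] 738
side low [ 0.404 -0.358  0.049] 493
plate [0.448 0.124] [0.44812756 0.12373911 0.17844665] 302 [ 0.8 -0.2  0.3]
```

The door is at 87.5°, the plate is back up at 0.178 m, the bowl, pot and lid have not moved, and the tool is clear.

```bash
python3 -c "from station import manip; print(manip.sign_off())"
```

```text
the job is handed in; nothing more can be done
None
```

The hook was pressed clear of its catch and the door was drawn past it and left open at about 87°; the hook has sprung back up, the bowl, pot and lid have not moved, and the job is handed in (no verdict was returned).

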